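# Shake degreased terminal nuts out over the drying tray

## Task

The eight brass nuts in the wash basket have been degreased: pick the basket up by its black grip, tip it mouth down and shake the nuts out through the swing gate over the drying tray, spread along it so that each of the three bays has at least two nuts and none lies on top of another. Then stand the empty basket upright on the bench clear of the tray. Do not touch the clean nuts with the gripper, and leave the tools and parts lying about where they are.

Things in the scene. Friction and masses are not known exactly. Their poses are not given: they have to be found in the camera images.
- basket: Wash basket, loose: open-topped box of perforated steel sheet, 110 mm long (its x), 64 mm wide (y), walls 34 mm high and 3 mm thick like its floor; 0.16 kg plus the eight nuts in it. Its -x end is the open mouth, closed only by the swing gate. Two straps at mid length hold the grip bar above it. Origin at the centre of its underside, z up.
- basket_grip (a point): Centre of the basket's black grip bar, which runs along the basket's y: 60 mm long, 14 mm thick (x), 18 mm high (z); 79 mm straight above the basket's origin, nothing above it. Axes as the basket's.
- basket_lip (a point): Middle of the floor's edge at the basket's mouth, over which the nuts leave: 55 mm from the grip centre along the basket's -x and 76 mm below it. Axes as the basket's.
- gate (a joint): Swing gate in the mouth (rad, 0 = hanging shut, to 1.5): steel flap 55x26x3 mm, 35 g, on a free hinge along the basket's y, 32 mm above its underside. It swings only outward as the basket tips mouth down. Tipped 14 to 30 degrees, each gentle nod or shake brings about two nuts out, dropping close below the lip; steeper, or with a jolt, they come in a rush.
- tray: Drying tray, fixed: shallow sheet-steel tray, 156 mm (its x) by 264 mm (its y), rim 18 mm high, floor 3 mm above its underside. Two rounded cross beads 3 mm high, at y = +43 and -43 mm, divide it into three bays. Origin at the centre of its underside, z up, y along its length.
- bay_left (a point): Centre of the floor of the tray's bay at its +y end (86 mm along y, 150 mm along x)
- bay_middle (a point): Centre of the floor of the tray's middle bay
- bay_right (a point): Centre of the floor of the tray's bay at its -y end
- nut_1: Brass hexagon nut 1 of 8, all alike: 18 mm across flats, 21 mm across corners, 9 mm thick, 15 g. Origin at its centre, z along its bore. At the start the eight lie in the basket.
- nut_2: Brass hexagon nut 2 of 8, all alike: 18 mm across flats, 21 mm across corners, 9 mm thick, 15 g. Origin at its centre, z along its bore. At the start the eight lie in the basket.
- nut_3: Brass hexagon nut 3 of 8, all alike: 18 mm across flats, 21 mm across corners, 9 mm thick, 15 g. Origin at its centre, z along its bore. At the start the eight lie in the basket.
- nut_4: Brass hexagon nut 4 of 8, all alike: 18 mm across flats, 21 mm across corners, 9 mm thick, 15 g. Origin at its centre, z along its bore. At the start the eight lie in the basket.
- nut_5: Brass hexagon nut 5 of 8, all alike: 18 mm across flats, 21 mm across corners, 9 mm thick, 15 g. Origin at its centre, z along its bore. At the start the eight lie in the basket.
- nut_6: Brass hexagon nut 6 of 8, all alike: 18 mm across flats, 21 mm across corners, 9 mm thick, 15 g. Origin at its centre, z along its bore. At the start the eight lie in the basket.
- nut_7: Brass hexagon nut 7 of 8, all alike: 18 mm across flats, 21 mm across corners, 9 mm thick, 15 g. Origin at its centre, z along its bore. At the start the eight lie in the basket.
- nut_8: Brass hexagon nut 8 of 8, all alike: 18 mm across flats, 21 mm across corners, 9 mm thick, 15 g. Origin at its centre, z along its bore. At the start the eight lie in the basket.
- tweezers_1: Steel tweezers, 12x126x8 mm, lying left of the tray; loose, to be left alone. Origin at the centre of its underside.
- hex_key_1: Black hex key, 27x83x6 mm, lying beside the tweezers; loose, to be left alone. Origin at the centre of its underside.
- relay_1: Small clear-cased relay, 22x28x30 mm, in front of the vice; loose, to be left alone. Origin at the centre of its underside.
Not all that is in view belongs to the job. Of the things shaped like the basket, the steel one is meant.

How it is judged:
By the outcome, as a careful person would: the job done as asked, in the order asked, and still so for the second after the job is handed in, with the robot touching nothing.
It also fails if it takes over 64 s, if anything falls off the work surface, if the arm or the gripper's body presses on something with over 40 N, if the wrist force passes 120 N, or if a joint passes its speed limit or range.

## Robot

A 6-joint arm with a two-finger parallel gripper is mounted at the origin on a cart in front of the work surface, level with it; the furniture and walls round the work are solid. World frame = base frame: x ahead of the robot, y to its left, z up, the work surface at z = 0. Lengths are in mm, angles in rad, forces in N, time in s.
With the tool pointing down it reaches from about 275 to 1000 mm from the base axis. Payload 8.4 kg.
Tool frame: the origin (TCP) lies between the finger pads; the fingertips stand 22 mm ahead of it and the grasp point (between the pads) lies 3 mm ahead of it; z points along the fingers, y is the line along which they close (so a half turn about z gives the same grasp; the last joint's range is limited). The gripper opens to 85 mm and grips with 20 to 120 N. Pads are 22 mm wide; open, the fingers measure 114 mm over their backs; the gripper's body (76 mm by 85 mm) begins 54 mm behind the grasp point. The pads swing forward as they close: fully open they stand 13 mm farther back than shut.
Start: joints at [1.16, 0.353, 1.633, -0, 1.155, -0.002], TCP at [248.442, 573.502, 225.581] pointing down, gripper open.
Joint ranges: [-2.63, 2.63], [-0.92, 2.1], [0.06, 2.66], [-1.3, 4.44], [0, 2.69], [-3.02, 3.02]. Speed limits (rad/s): [2.22, 2.22, 2.79, 3.14, 3.14, 3.14].

## Interface

Orientations are given as [roll, pitch, yaw] about the fixed x, y, z axes, in that order (R = Rz(yaw) Ry(pitch) Rx(roll)).
In Python, from rig import r, grab_frame gives the robot as it stands.
- The arm moves only by the shell command python3 -m inch 'ROWS' [FORCE]. ROWS is JSON, a list of rows, each a list of 7 numbers: the turn, a rotation vector about the tool's x, y, z as a fraction of full scale, then the shift along the tool's x, y, z as a fraction of full scale, then the closure, from 0 (fully open) to 1 (shut). In form: [[rx, ry, rz, dx, dy, dz, fingers], ...]. A call has 1 to 8 rows; each row shifts and turns the commanded pose from where the row before left it, along the tool's axes as they then stand; what a row does not reach is not made up. Full scale, the value 1, is 2.5 cm for a shift and pi rad for a turn. A row lasts 1/12 s, in which the tool goes at most 41.7 mm and 7.16 degrees, less where a joint would pass 70% of its speed; a pose out of reach is approached as far as the arm can. A call with a number of a shift or a turn outside -1 to 1 is refused whole. A call with a gripper value outside its range is refused whole. The fingers move at their own pace and stop on an object; FORCE is the grip in N (left out, the last holds). Time passes only in rows, so rows that do not move let the fingers close. It gives the time, the measured TCP pose, the force, the opening and the grip force at its end, in the units of the state.
- r.sense(): the state, without advancing time (a new reading comes with each control period).
- grab_frame(name): name is "scene" or "top" or "wrist"; returns a dict with "pixels" (480x640x3 uint8, red, green, blue), "z_map" (480x640 float32, mm along the optical axis (not along the pixel's ray), 0 where there is no reading), "vertical_fov" (degrees; the focal length in pixels is half the picture's height over the tangent of half this angle, whatever the lens; pixels are square), "cx", "cy" (the principal point, pixels), "cam_to_world" (4x4, takes a point from camera to world coordinates). Camera axes: x right, y down, z forward; pixel columns grow to the right and rows downward; lengths in mm; the calibration is good to about 2 mm. The wrist camera is an equidistant fisheye: a pixel r from the principal point sees the ray r / f radians off the axis. A picture is of the moment at which its call begins.
- r.sign_off(): hands the job in; it is judged then, once.
The state is a dict: "clock": time; "qpos": joint angles; "qvel": joint speeds; "joint_efforts": joint torques, N m; "eef_pos": TCP position; "tcp_rot": TCP orientation; "contact_force": force on the tool from outside, world axes, zero at the start; "wrist_torque": the same for the moment, N m; "opening": opening from 0.0 (shut) to 1.0 (fully open); "grasp_force": force on a finger pad.
Only numpy, scipy, OpenCV 4.12 (cv2) and the standard library are available. Lean on these libraries where they do the work, as an engineer would, in place of code of your own. Each camera call takes 0.05 s, during which the arm holds its last target. There are 200 camera calls.

## Working session

There is one attempt and no reset: what is moved stays moved. The work goes in short steps, Python scripts to look and compute and a shell command to move; the robot and the scene stay as the last step left them, time stands still between calls to the robot, and variables do not carry over. Pictures are saved under pics/ and viewed, at most 10 in all, crops included, and the job is handed in when it is done.

```bash
ls; mkdir -p pics; cat > h.py <<'E'
import numpy as np, cv2, math
from rig import r, grab_frame
def save(name,out,crop=None,scale=1):
    g=grab_frame(name); np.savez('/tmp/'+out+'.npz',**g)
    im=g["pixels"][:,:,::-1]
    if crop: x0,y0,x1,y1=crop; im=im[y0:y1,x0:x1]
    im=cv2.resize(im,None,fx=scale,fy=scale); cv2.imwrite(f'pics/{out}.png',im); return g
def load(out): return dict(np.load('/tmp/'+out+'.npz'))
def world(g,u,v,z=None):
    "z-map point, or ray onto plane z; not for the wrist fisheye"
    f=240/math.tan(math.radians(float(g["vertical_fov"]))/2)
    M=np.array(g["cam_to_world"]); d=np.array([(u-g["cx"])/f,(v-g["cy"])/f,1.])
    if z is None: return (M@np.r_[d*g["z_map"][int(v),int(u)],1])[:3]
    D=M[:3,:3]@d; o=M[:3,3]; return o+D*(z-o[2])/D[2]
def cloud(g):
    f=240/math.tan(math.radians(float(g["vertical_fov"]))/2); M=np.array(g["cam_to_world"])
    v,u=np.mgrid[:480,:640]; d=g["z_map"]
    P=np.stack([(u-g["cx"])/f*d,(v-g["cy"])/f*d,d],-1)@M[:3,:3].T+M[:3,3]; P[d==0]=np.nan; return P
E
python3 - <<'E'
from h import *
for n in("top","scene"):
    g=save(n,n+"0"); print(n,g["vertical_fov"],np.round(g["cam_to_world"],2).tolist())
s=r.sense(); print({k:np.round(v,3).tolist() for k,v in s.items()})
E
```

```text
pics
top 55.501098964539864 [[0.02, -0.99, 0.14, 388.66], [-1.0, -0.02, 0.01, -72.68], [-0.01, -0.14, -0.99, 948.49], [0.0, 0.0, 0.0, 1.0]]
scene 54.14637196955088 [[-0.54, 0.67, -0.51, 975.54], [0.84, 0.42, -0.33, 216.29], [-0.01, -0.61, -0.79, 756.88], [0.0, 0.0, 0.0, 1.0]]
{'clock': 0.1, 'qpos': [1.16, 0.354, 1.634, 0.0, 1.155, -0.002], 'qvel': [-0.003, -0.003, -0.003, -0.002, 0.0, -0.001], 'joint_efforts': [-0.0, -60.636, -34.282, -0.0, 0.004, -0.0], 'eef_pos': [248.278, 573.125, 224.925], 'tcp_rot': [-3.14, -0.0, 2.733], 'contact_force': [-0.225, 0.183, -0.11], 'wrist_torque': [-0.042, -0.011, -0.037], 'grasp_force': 0.0, 'opening': 1.0}
```

View pics/top0.png

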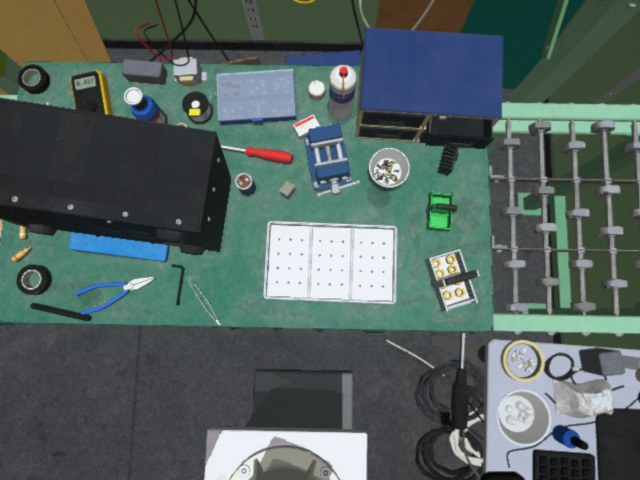

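View pics/scene0.png

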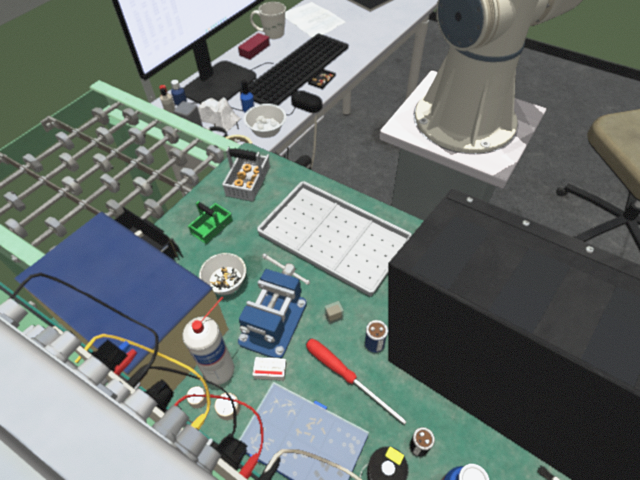

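The top view shows the tray with corners near (268,222) and (396,302), the tools at left (tweezers 205,300; key 180,283), and the vice at (328,158). Basket candidates are the steel one with brass nuts at (452,280), the green one at (440,210), and the bowl of parts at (389,168). The steel one at (452,280) fits the description, so I'll check it in a close crop and measure it.

```bash
python3 - <<'E'
from h import *
g=load("top0"); P=cloud(g); im=g["pixels"]
a=cv2.resize(im[235:320,410:500][:,:,::-1],None,fx=6,fy=6,interpolation=cv2.INTER_CUBIC)
s=load("scene0")["pixels"][135:210,205:285][:,:,::-1]
b=cv2.resize(s,(int(80*510/75*.38),int(510*.38)),interpolation=cv2.INTER_CUBIC)
out=np.zeros((510,540+b.shape[1],3),np.uint8); out[:,:540]=a; out[:b.shape[0],540:]=b; cv2.imwrite('pics/crop.png',out)
# grip bar: high points near basket
reg=np.zeros((480,640),bool); reg[235:320,415:490]=1
m=reg&(P[...,2]>78)&(P[...,2]<100)
def rect(m,lab):
    q=P[m]; (c,sz,an)=cv2.minAreaRect(q[:,:2].astype(np.float32)); print(lab,m.sum(),np.round(c,1),np.round(sz,1),round(an,1),np.nanmedian(q[:,2]).round(1)); print(cv2.boxPoints((c,sz,an)).round(1).tolist())
rect(m,'grip')
rect(reg&(P[...,2]>26)&(P[...,2]<40),'rim')
rt=np.zeros_like(reg); rt[210:315,255:405]=1
rect(rt&(P[...,2]>12)&(P[...,2]<30),'tray')
rect(rt&(P[...,2]>1)&(im.min(2)>150),'trayw')
for n,(x0,y0,x1,y1) in dict(box=(0,100,230,250),shelf=(355,25,505,145),vice=(300,115,360,195),green=(420,185,465,235),bowl=(365,145,415,190)).items():
    q=P[y0:y1,x0:x1].reshape(-1,3); q=q[q[:,2]>20]; print(n,np.nanpercentile(q,[2,98],axis=0).round().tolist())
for u,v in [(330,100),(480,325),(480,240),(20,325),(500,60)]: print(u,v,world(g,u,v).round())
print(np.nanmin(P[...,2]))
E
```

```text
grip 285 [ 454.2 -328.2] [14.6 74.3] 17.7 87.2
[[435.8999938964844, -295.0], [458.5, -365.79998779296875], [472.3999938964844, -361.3999938964844], [449.79998779296875, -290.6000061035156]]
rim 431 [ 453.5 -327. ] [112.1  69.4] 17.2 35.0
[[389.70001220703125, -310.3999938964844], [410.20001220703125, -376.70001220703125], [517.2999877929688, -343.5], [496.79998779296875, -277.29998779296875]]
tray 1258 [487.8 -83.3] [270.  162.1] 88.8 18.6
[[403.79998779296875, -216.5], [565.9000244140625, -220.0], [571.7000122070312, 49.900001525878906], [409.70001220703125, 53.400001525878906]]
trayw 8897 [487.5 -84.5] [271.8 161.5] 88.7 3.6
[[403.79998779296875, -218.60000610351562], [565.2000122070312, -222.1999969482422], [571.2000122070312, 49.599998474121094], [409.79998779296875, 53.20000076293945]]
box [[505.0, 112.0, 26.0], [806.0, 450.0, 306.0]]
shelf [[715.0, -390.0, 42.0], [914.0, -138.0, 149.0]]
vice [[624.0, -133.0, 25.0], [774.0, -36.0, 84.0]]
green [[559.0, -334.0, 21.0], [634.0, -285.0, 64.0]]
bowl [[645.0, -241.0, 21.0], [726.0, -161.0, 37.0]]
330 100 [814. -77.  66.]
480 325 [ 364. -392.   -1.]
480 240 [ 540. -397.   -1.]
20 325 [ 309. 1104. -837.]
500 60 [ 860. -395.  146.]
-860.1605290463457
```

View pics/crop.png

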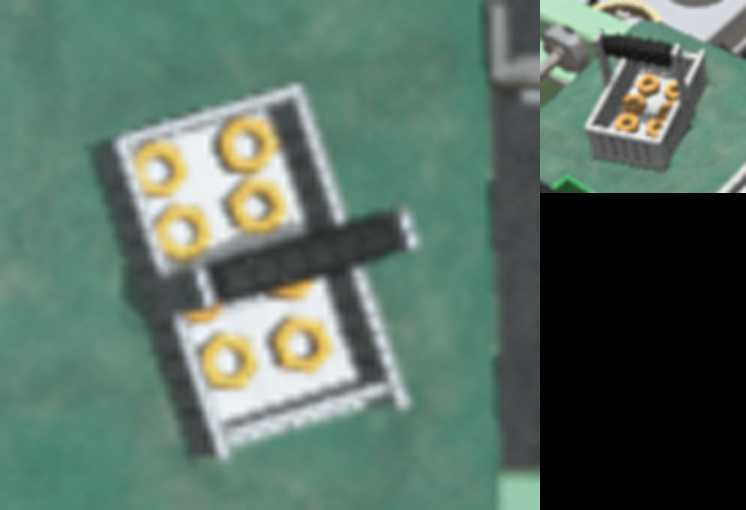

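The crop confirms it: the steel basket has eight brass nuts, a black grip, and its gate (mouth) at the lower end, nearest the robot. Its yaw is about 17.3° and its grip is at (454,-328), with the grip top at z 87 as expected. The tray centre is (487.7,-84), turned about -1.2°.

I'll turn the tool first, then travel.

```bash
python3 -m inch '[[0,0,0.0342,0,0,0,0],[0,0,0.0342,0,0,0,0],[0,0,0.0342,0,0,0,0],[0,0,0.0342,0,0,0,0],[0,0,0.0342,0,0,0,0],[0,0,0.0342,0,0,0,0],[0,0,0.0342,0,0,0,0],[0,0,0.0342,0,0,0,0]]' 40
python3 -m inch '[[0,0,0,-0.5,-0.04,0,0],[0,0,0,-0.92,-0.07,0,0],[0,0,0,-0.92,-0.07,0,0],[0,0,0,-0.92,-0.07,0,0],[0,0,0,-0.92,-0.07,0,0],[0,0,0,-0.92,-0.07,0,0],[0,0,0,-0.92,-0.07,0,0],[0,0,0,-0.92,-0.07,0,0]]'
```

```text
clock: 0.77
eef_pos: [248.3, 573.2, 225.1]
tcp_rot: [-3.141, 0.001, 1.868]
contact_force: [-0.5, -0.0, 0.2]
opening: 1.003
grasp_force: 0.0
clock: 1.43
eef_pos: [287.4, 401.9, 225.3]
tcp_rot: [-3.141, 0.001, 1.877]
contact_force: [0.2, 0.4, 0.1]
opening: 1.0
grasp_force: 0.0
```

```bash
python3 -m inch '[[0,0,0,-0.92,-0.07,0,0],[0,0,0,-0.92,-0.07,0,0],[0,0,0,-0.92,-0.07,0,0],[0,0,0,-0.92,-0.07,0,0],[0,0,0,-0.92,-0.07,0,0],[0,0,0,-0.92,-0.07,0,0],[0,0,0,-0.92,-0.07,0,0],[0,0,0,-0.92,-0.07,0,0]]' | grep -E "eef|rot"
python3 -m inch '[[0,0,0,-0.92,-0.07,0,0],[0,0,0,-0.92,-0.07,0,0],[0,0,0,-0.92,-0.07,0,0],[0,0,0,-0.92,-0.07,0,0],[0,0,0,-0.92,-0.07,0,0],[0,0,0,-0.92,-0.07,0,0],[0,0,0,-0.92,-0.07,0,0],[0,0,0,-0.92,-0.07,0,0]]'| grep -E "eef|rot"
python3 -m inch '[[0,0,0,-0.92,-0.07,0,0],[0,0,0,-0.92,-0.07,0,0],[0,0,0,-0.92,-0.07,0,0],[0,0,0,-0.92,-0.07,0,0],[0,0,0,-0.92,-0.07,0,0],[0,0,0,-0.92,-0.07,0,0],[0,0,0,-0.92,-0.07,0,0],[0,0,0,-0.92,-0.07,0,0]]'| grep -E "eef|rot"
python3 -m inch '[[0,0,0,-0.92,-0.07,0.3,0.3],[0,0,0,-0.92,-0.07,0.3,0.3],[0,0,0,-0.92,-0.07,0.3,0.3],[0,0,0,-0.92,-0.07,0.3,0.3],[0,0,0,-0.92,-0.07,0.3,0.3],[0,0,0,-0.92,-0.07,0.3,0.3],[0,0,0,-0.92,-0.07,0.3,0.3],[0,0,0,-0.5,-0.07,0.1,0.3]]'
python3 - <<'E'
from h import *
g=save("wrist","w1"); print(g["vertical_fov"],g["cx"],g["cy"]); 
f=240/math.tan(math.radians(float(g["vertical_fov"]))/2); M=g["cam_to_world"]
v,u=np.mgrid[:480,:640]; dx,dy=u-g["cx"],v-g["cy"]; rr=np.hypot(dx,dy); t=np.tan(rr/f)/np.maximum(rr,1e-6); d=g["z_map"]
P=np.stack([dx*t*d,dy*t*d,d],-1)@M[:3,:3].T+M[:3,3]
m=(d>0)&(P[...,2]>81)&(P[...,2]<93)&(abs(P[...,0]-454)<50)&(abs(P[...,1]+328)<60)&(g["pixels"].max(2)<90)
q=P[m]; c,sz,an=cv2.minAreaRect(q[:,:2].astype(np.float32)); print(m.sum(),c,sz,an,np.median(q,0))
print(r.sense()["eef_pos"],r.sense()["tcp_rot"],r.sense()["qpos"])
E
```

```text
eef_pos: [328.4, 222.3, 225.3]
tcp_rot: [-3.141, 0.0, 1.877]
eef_pos: [369.6, 42.8, 225.4]
tcp_rot: [-3.141, 0.0, 1.877]
eef_pos: [410.9, -136.8, 225.4]
tcp_rot: [-3.141, -0.0, 1.877]
clock: 4.1
eef_pos: [449.3, -307.1, 169.4]
tcp_rot: [-3.141, -0.001, 1.876]
contact_force: [-0.0, 0.1, -0.2]
opening: 0.698
grasp_force: 0.0
65.70646984690485 322.9188947283074 244.20547652311438
1854 (454.32794189453125, -324.3271789550781) (14.277660369873047, 70.60780334472656) 17.66672706604004 [ 453.8775043  -322.5952644    88.20663053]
[ 449.71639094 -308.14449177  169.53382417] [-3.14070862e+00  2.33119814e-04  1.87467406e+00] [-6.02936828e-01  2.92866726e-01  1.85833721e+00 -1.00410888e-03
  9.90750150e-01 -9.06263992e-01]
```

View pics/w1.png

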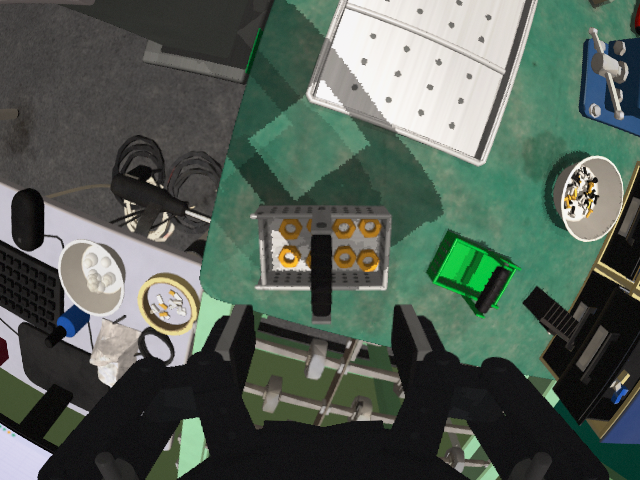

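The wrist view shows the fingers straddling the bar: fingers at columns 240 and 405, bar at (321,275), mouth on the left at about (265,250). Measured again, the grip is at (454.2,-326). I'll descend, grip and lift.

```bash
python3 -m inch '[[0,0,0,-0.37,-0.02,0.1,0.3],[0,0,0,-0.37,-0.02,0.44,0.3],[0,0,0,0,0,0.8,0.3],[0,0,0,0,0,0.8,0.3],[0,0,0,0,0,0.8,0.3],[0,0,0,0,0,0.4,0.3],[0,0,0,0,0,0.2,0.3],[0,0,0,0,0,0,0.3]]' 60
python3 -m inch '[[0,0,0,0,0,0,1],[0,0,0,0,0,0,1],[0,0,0,0,0,0,1],[0,0,0,0,0,0,1],[0,0,0,0,0,0,1],[0,0,0,0,0,0,1],[0,0,0,0,0,0,1],[0,0,0,0,0,0,1]]' 60
```

```text
clock: 4.82
eef_pos: [454.2, -322.7, 81.2]
tcp_rot: [-3.141, -0.001, 1.874]
contact_force: [-1.0, 0.3, 0.7]
opening: 0.701
grasp_force: 0.0
clock: 5.48
eef_pos: [454.8, -323.4, 82.4]
tcp_rot: [3.141, 0.0, 1.873]
contact_force: [-0.6, 0.7, 3.5]
opening: 0.001
grasp_force: 1.8
```

The fingers closed fully without the bar, so I'll look.

```bash
python3 - <<'E'
from h import *
a=grab_frame("scene"); b=grab_frame("wrist")
np.savez('/tmp/s2.npz',**a)
i=cv2.resize(a["pixels"][100:240,160:320,::-1],None,fx=2.5,fy=2.5); j=cv2.resize(b["pixels"][150:430,160:480,::-1],(400,350))
cv2.imwrite('pics/c2.png',np.hstack([i,j])); print(r.sense())
E
```

```text
{'clock': 5.5833, 'qpos': array([-6.20747296e-01,  4.28918169e-01,  1.89217611e+00, -1.07330554e-05,
        8.20039452e-01, -9.23242439e-01]), 'qvel': array([-1.78953636e-04, -8.65159507e-04,  4.22631498e-04, -3.32940879e-05,
        1.15835563e-03,  6.31035579e-04]), 'joint_efforts': array([-8.48272699e-03, -5.48518109e+01, -2.48363310e+01, -7.99205300e-04,
       -3.22135454e-01, -3.32725540e-04]), 'eef_pos': array([ 454.862277  , -323.40306134,   82.40567857]), 'tcp_rot': array([3.14132208e+00, 3.70753790e-04, 1.87329874e+00]), 'contact_force': array([-0.64759363,  0.30193   ,  4.6238479 ]), 'wrist_torque': array([0.07013413, 0.19202312, 0.01280017]), 'grasp_force': 2.3884933814406395, 'opening': 0.0026196563442494533}
```

View pics/c2.png

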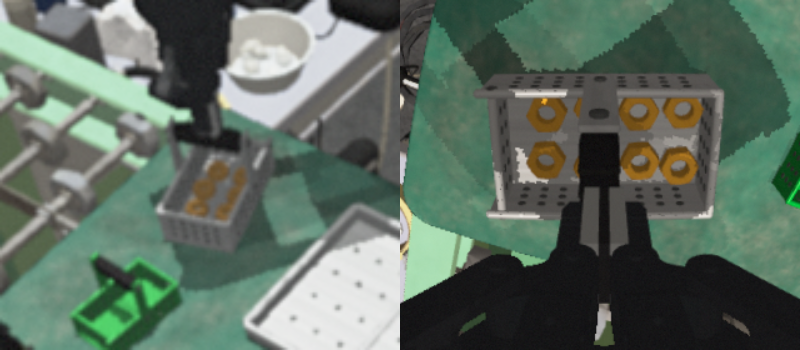

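```bash
python3 - <<'E'
from h import *
g=grab_frame("wrist"); np.savez('/tmp/w3.npz',**g)
f=240/math.tan(math.radians(float(g["vertical_fov"]))/2); M=g["cam_to_world"]
v,u=np.mgrid[:480,:640]; dx,dy=u-g["cx"],v-g["cy"]; rr=np.hypot(dx,dy); t=np.tan(rr/f)/np.maximum(rr,1e-6); d=g["z_map"]
P=np.stack([dx*t*d,dy*t*d,d],-1)@M[:3,:3].T+M[:3,3]
print(M.round(2).tolist())
for vv in range(215,420,8): print(vv,[P[vv,uu].round().astype(int).tolist() for uu in (321,332,640//2-9)], g["pixels"][vv,321])
s=grab_frame("scene"); np.savez('/tmp/s3.npz',**s); Q=cloud(s)
m=(s["pixels"].max(2)<80)&(abs(Q[...,0]-454)<60)&(abs(Q[...,1]+325)<60)&(Q[...,2]>60)
print(np.histogram(Q[m][:,2],bins=range(60,200,8)))
q=Q[m&(Q[...,2]<95)]; print(q.min(0),q.max(0),cv2.minAreaRect(q[:,:2].astype(np.float32)))
E
```

```text
[[0.95, 0.28, 0.09, 431.4], [0.3, -0.91, -0.3, -244.71], [0.0, 0.32, -0.95, 231.4], [0.0, 0.0, 0.0, 1.0]]
215 [[445, -293, 32], [452, -294, 20], [440, -294, 32]] [68 67 64]
223 [[445, -293, 48], [451, -291, 47], [441, -294, 48]] [81 78 77]
231 [[445, -293, 63], [451, -291, 62], [441, -294, 62]] [77 75 73]
239 [[445, -291, 82], [450, -291, 75], [441, -293, 80]] [37 37 37]
247 [[446, -293, 84], [450, -291, 86], [442, -294, 85]] [81 79 77]
255 [[446, -295, 89], [451, -294, 89], [442, -296, 89]] [85 83 81]
263 [[448, -299, 87], [452, -298, 85], [444, -300, 87]] [19 15 17]
271 [[449, -302, 88], [453, -301, 87], [444, -303, 89]] [16 15 18]
279 [[450, -306, 88], [454, -305, 87], [445, -306, 89]] [19 17 16]
287 [[451, -309, 89], [455, -308, 88], [447, -310, 89]] [19 18 19]
295 [[452, -312, 89], [457, -312, 86], [448, -314, 88]] [17 20 17]
303 [[452, -312, 96], [456, -311, 96], [448, -314, 95]] [18 18 18]
311 [[452, -313, 102], [456, -311, 103], [448, -314, 102]] [19 16 17]
319 [[452, -312, 109], [456, -311, 109], [448, -313, 109]] [24 23 21]
327 [[452, -313, 115], [456, -311, 115], [448, -31
[... 496 characters left out ...]
]] [26 24 22]
391 [[458, -333, 126], [459, -323, 137], [449, -314, 150]] [24 22 21]
399 [[498, -463, -18], [460, -326, 137], [450, -317, 150]] [166 161 158]
407 [[499, -469, -14], [461, -329, 137], [454, -332, 137]] [180 177 178]
415 [[503, -479, -14], [461, -330, 141], [454, -331, 142]] [155 156 153]
(array([  2,  28,  84, 103,  11,  24,  31,  16,   9,  37,  54,  53,  87,
        77, 105, 125, 113]), array([ 60,  68,  76,  84,  92, 100, 108, 116, 124, 132, 140, 148, 156,
       164, 172, 180, 188, 196]))
[ 439.88954409 -359.44938326   62.01822173] [ 467.5694079  -290.82304095   91.42490966] ((453.92010498046875, -324.2272644042969), (17.41808319091797, 69.83010864257812), 20.28236198425293)
```

```bash
python3 -m inch '[[0,0,0,0,0,0,0.3],[0,0,0,0,0,0,0.3],[0,0,0,0,0,0,0.3],[0,0,0,0,0,0,0.3],[0,0,0,0,0,0,0.3],[0,0,0,0,0,0,0.3]]'
python3 - <<'E'
from h import *
g=grab_frame("wrist"); np.savez('/tmp/w4.npz',**g)
f=240/math.tan(math.radians(float(g["vertical_fov"]))/2); M=g["cam_to_world"]
v,u=np.mgrid[:480,:640]; dx,dy=u-g["cx"],v-g["cy"]; rr=np.hypot(dx,dy); t=np.tan(rr/f)/np.maximum(rr,1e-6); d=g["z_map"]
P=np.stack([dx*t*d,dy*t*d,d],-1)@M[:3,:3].T+M[:3,3]; s=r.sense()
from scipy.spatial.transform import Rotation as R
T=(P-s["eef_pos"])@R.from_euler('xyz',s["tcp_rot"]).as_matrix()
dark=(d>0)&(g["pixels"].max(2)<110)
# tool coordinates of near things
for lo in range(-60,40,8):
    m=dark&(T[...,2]>=lo)&(T[...,2]<lo+8)&(abs(T[...,0])<14)&(abs(T[...,1])<60)
    q=T[m]; print(lo,m.sum(), np.percentile(q[:,1],[0,10,30,50,70,90,100]).round() if len(q) else '', np.median(q[:,0]).round() if len(q) else '')
cv2.imwrite('pics/c4.png',cv2.resize(g["pixels"][180:480,120:520,::-1],None,fx=2,fy=2))
E
```

```text
clock: 6.18
eef_pos: [454.5, -323.2, 81.8]
tcp_rot: [-3.141, -0.0, 1.873]
contact_force: [-0.0, 0.6, -0.4]
opening: 0.695
grasp_force: 0.0
-60 1716 [-60. -48. -37.  31.  39.  50.  60.] 12.0
-52 1334 [-45. -32. -30.  31.  32.  35.  48.] 8.0
-44 1276 [-42. -38. -29.  31.  31.  40.  45.] 7.0
-36 1130 [-43. -38. -29. -28.  31.  41.  45.] 7.0
-28 975 [-42. -38. -29. -28.  31.  41.  45.] 7.0
-20 597 [-41. -32. -29.  31.  31.  35.  43.] 7.0
-12 1655 [-29.  -6.  -3.  -0.   2.   5.  31.] 0.0
-4 112 [-8. -7. -7. -7.  6.  7.  7.] -0.0
4 0  
12 0  
20 0  
28 0  
36 5 [51. 51. 51. 51. 51. 53. 54.] 9.0
```

View pics/c4.png

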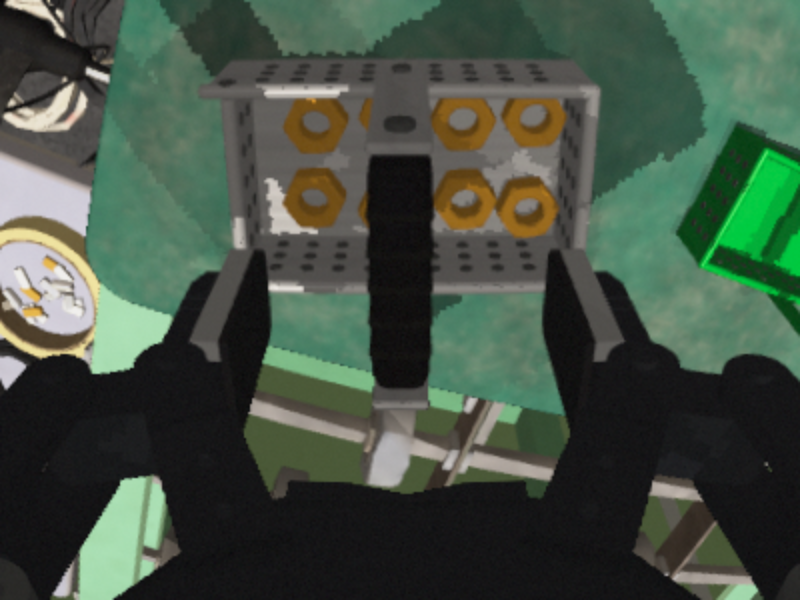

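The picture shows the open fingers' tips beside the bar but above it: pads end about 12–15 mm behind the reported TCP, though centred on the bar. So the true tips sit about 30 mm higher than the nominal figure. I'll go down 28 mm and close.

```bash
python3 -m inch '[[0,0,0,0,0,0.28,0.3],[0,0,0,0,0,0.28,0.3],[0,0,0,0,0,0.28,0.3],[0,0,0,0,0,0.28,0.3],[0,0,0,0,0,0,0.3]]' 60
python3 -m inch '[[0,0,0,0,0,0,1],[0,0,0,0,0,0,1],[0,0,0,0,0,0,1],[0,0,0,0,0,0,1],[0,0,0,0,0,0,1],[0,0,0,0,0,0,1],[0,0,0,0,0,0,1]]' 60
```

```text
clock: 6.65
eef_pos: [453.7, -322.6, 52.2]
tcp_rot: [-3.14, -0.002, 1.873]
contact_force: [-0.7, 0.5, 0.2]
opening: 0.7
grasp_force: 0.0
clock: 7.23
eef_pos: [455.0, -323.5, 54.5]
tcp_rot: [3.141, 0.001, 1.873]
contact_force: [-0.6, 0.8, 4.3]
opening: 0.147
grasp_force: 59.3
```

Gripped: opening 0.147 × 85 ≈ 12.5 mm, with 59 N. I'll lift, turn the basket square to the tray and carry it over the right bay.

```bash
python3 -m inch '[[0,0,0,0,0,-0.2,1],[0,0,0,0,0,-0.35,1],[0,0,0,0,0,-0.4,1],[0,0,0.0147,0,0,-0.4,1],[0,0,0.0147,0,0,-0.3,1],[0,0,0.0147,0,0,-0.2,1],[0,0,0.0147,0,0,0,1],[0,0,0.0147,0,0,0,1]]'
python3 -m inch '[[0,0,0.0147,0.15,0.05,0,1],[0,0,0.0147,0.3,0.15,0,1],[0,0,0,0.4,0.2,0,1],[0,0,0,0.45,0.2,0,1],[0,0,0,0.45,0.2,0,1],[0,0,0,0.45,0.2,0,1],[0,0,0,0.45,0.2,0,1],[0,0,0,0.45,0.2,0,1]]'|grep -E 'eef|rot'
python3 -m inch '[[0,0,0,0.45,0.25,0,1],[0,0,0,0.45,0.25,0,1],[0,0,0,0.45,0.25,0,1],[0,0,0,0.45,0.25,0,1],[0,0,0,0.45,0.25,0,1],[0,0,0,0.45,0.25,0,1],[0,0,0,0.3,0.2,0,1],[0,0,0,0.1,0.1,0,1]]'
```

```text
clock: 7.9
eef_pos: [455.0, -323.5, 101.7]
tcp_rot: [3.141, 0.001, 1.64]
contact_force: [0.2, 0.8, -3.5]
opening: 0.151
grasp_force: 58.6
eef_pos: [491.1, -244.8, 100.4]
tcp_rot: [-3.142, -0.0, 1.551]
clock: 9.23
eef_pos: [538.1, -168.4, 100.3]
tcp_rot: [3.141, -0.0, 1.551]
contact_force: [-1.1, -0.2, -2.8]
opening: 0.149
grasp_force: 58.6
```

```bash
cat > nuts.py <<'E'
from h import *
import sys
def nuts(tag):
    for n in("top","scene"):
        g=grab_frame(n); np.savez(f'/tmp/{tag}_{n}.npz',**g); P=cloud(g); hsv=cv2.cvtColor(g["pixels"],cv2.COLOR_RGB2HSV)
        brass=(hsv[...,0]>8)&(hsv[...,0]<32)&(hsv[...,1]>100)&(hsv[...,2]>60)
        z=P[...,2]; m=brass&(z>-5)&(z<130)&(P[...,0]>370)&(P[...,0]<620)&(P[...,1]>-260)&(P[...,1]<80)
        k,l,st,_=cv2.connectedComponentsWithStats(cv2.morphologyEx(m.astype(np.uint8),cv2.MORPH_CLOSE,np.ones((3,3))))
        print(n,[(*np.median(P[(l==i)&m],0).round().astype(int).tolist(),int(np.percentile(z[(l==i)&m],95)),int(st[i,4])) for i in range(1,k) if st[i,4]>12])
if __name__=="__main__": nuts(sys.argv[1])
E
python3 -m inch '[[-0.0055,0,0,0,0,0,1],[-0.0111,0,0,0,0,0,1],[-0.0111,0,0,0,0,0,1],[-0.0111,0,0,0,0,0,1],[-0.0111,0,0,0,0,0,1],[-0.0111,0,0,0,0,0,1],[-0.0111,0,0,0,0,0,1],[-0.0111,0,0,0,0,0,1]]'
python3 nuts.py t1
```

```text
clock: 9.9
eef_pos: [536.5, -170.3, 100.4]
tcp_rot: [2.878, 0.001, 1.549]
contact_force: [0.2, 0.4, -2.9]
opening: 0.151
grasp_force: 58.7
top [(591, -155, 70, 73, 26)]
scene [(538, -187, 56, 65, 185)]
```

```bash
python3 -m inch '[[-0.0111,0,0,0,0,0,1],[-0.0111,0,0,0,0,0,1],[0.0055,0,0,0,0,0,1],[0.0055,0,0,0,0,0,1],[0,0,0,0,0,0,1],[0,0,0,0,0,0,1]]'
python3 nuts.py t2
python3 - <<'E'
from h import *
a=load("t2_scene")["pixels"][100:300,200:420,::-1]
cv2.imwrite('pics/t2.png',cv2.resize(a,None,fx=2.5,fy=2.5))
E
```

```text
clock: 10.5
eef_pos: [537.6, -170.0, 100.5]
tcp_rot: [2.845, 0.0, 1.55]
contact_force: [0.2, 0.6, -3.1]
opening: 0.154
grasp_force: 58.8
top [(583, -158, 69, 73, 70)]
scene [(541, -187, 57, 67, 184)]
```

View pics/t2.png

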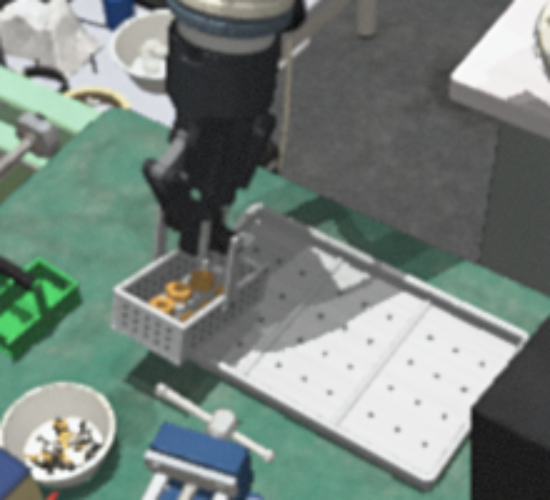

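The view shows the nuts sliding toward the mouth, still inside, with the tray beneath the mouth hidden from this camera. I'll add the wrist view to the detector, since it looks along the lip.

```bash
cat > nuts.py <<'E'
from h import *
import sys
def wcloud(g):
    f=240/math.tan(math.radians(float(g["vertical_fov"]))/2); M=g["cam_to_world"]
    v,u=np.mgrid[:480,:640]; dx,dy=u-g["cx"],v-g["cy"]; rr=np.hypot(dx,dy); t=np.tan(rr/f)/np.maximum(rr,1e-6); d=g["z_map"]
    P=np.stack([dx*t*d,dy*t*d,d],-1)@M[:3,:3].T+M[:3,3]; P[d==0]=np.nan; return P
def nuts(tag,names=("scene","wrist")):
    for n in names:
        g=grab_frame(n); np.savez(f'/tmp/{tag}_{n}.npz',**g); P=wcloud(g) if n=="wrist" else cloud(g); hsv=cv2.cvtColor(g["pixels"],cv2.COLOR_RGB2HSV)
        brass=(hsv[...,0]>8)&(hsv[...,0]<32)&(hsv[...,1]>100)&(hsv[...,2]>40)
        z=P[...,2]; m=brass&(z>-5)&(z<130)&(P[...,0]>370)&(P[...,0]<620)&(P[...,1]>-260)&(P[...,1]<80)
        k,l,st,_=cv2.connectedComponentsWithStats(m.astype(np.uint8))
        q=[(*np.median(P[(l==i)&m],0).round().astype(int).tolist(),int(np.percentile(z[(l==i)&m],95)),int(st[i,4])) for i in range(1,k) if st[i,4]>12]
        print(n,"tray",[a for a in q if a[2]<25],"basket",[a for a in q if a[2]>=25])
if __name__=="__main__": nuts(sys.argv[1],sys.argv[2:] or ("scene","wrist"))
E
python3 nuts.py t3 wrist
python3 - <<'E'
from h import *
a=load("t3_wrist")["pixels"][100:400,60:460,::-1]
cv2.imwrite('pics/t3.png',cv2.resize(a,None,fx=1.5,fy=1.5))
E
```

```text
wrist tray [] basket [(522, -160, 51, 54, 726), (539, -156, 57, 80, 169), (568, -161, 65, 68, 623), (588, -160, 71, 74, 628), (520, -183, 50, 53, 804), (582, -186, 68, 73, 1399), (538, -181, 56, 128, 70)]
```

View pics/t3.png

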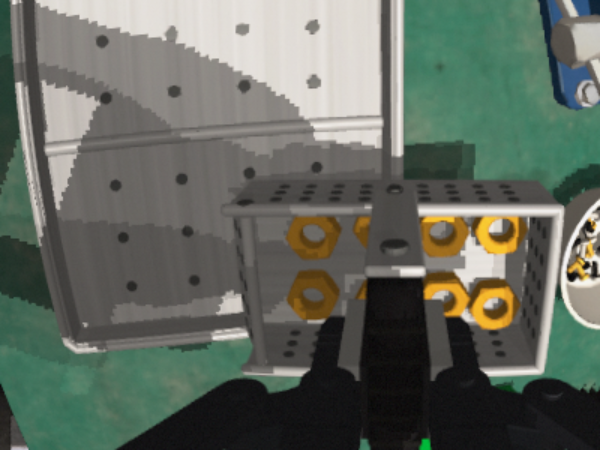

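The wrist view shows everything: all eight nuts still in place, gate at column 245, right bay clear in front. It needs a bit more tilt and a nod.

```bash
python3 -m inch '[[-0.0111,0,0,0,0,0,1],[-0.0111,0,0,0,0,0,1],[0.0111,0,0,0,0,0,1],[0,0,0,0,0,0,1]]' |grep -E "eef|rot"
python3 nuts.py t4 wrist
python3 -m inch '[[-0.0167,0,0,0,0,0,1],[-0.0111,0,0,0,0,0,1],[0.0111,0,0,0,0,0,1],[0,0,0,0,0,0,1]]' |grep -E "eef|rot"
python3 nuts.py t5 wrist
```

```text
eef_pos: [537.2, -169.9, 100.5]
tcp_rot: [2.811, 0.0, 1.549]
wrist tray [] basket [(514, -160, 47, 50, 749), (536, -160, 55, 78, 398), (567, -160, 66, 86, 369), (583, -161, 71, 74, 679), (513, -184, 46, 49, 793), (580, -187, 69, 74, 1033), (534, -182, 54, 115, 341)]
eef_pos: [537.5, -170.1, 100.6]
tcp_rot: [2.758, 0.0, 1.549]
wrist tray [] basket [(519, -159, 47, 52, 944), (542, -160, 56, 60, 340), (571, -161, 68, 70, 497), (508, -183, 43, 45, 314), (542, -181, 57, 126, 86), (524, -188, 48, 52, 781), (571, -184, 68, 114, 305)]
```

```bash
python3 -m inch '[[-0.0111,0,0,0,0,0,1],[0,0,0,0,0,0,1],[0.0111,0,0,0,0,0,1],[0,0,0,0,0,0,1]]' |grep -E "eef|rot"
python3 nuts.py t6 wrist
```

```text
eef_pos: [538.0, -170.3, 100.9]
tcp_rot: [2.758, 0.001, 1.55]
wrist tray [(502, -148, 15, 20, 113)] basket [(526, -160, 50, 58, 1609), (523, -186, 48, 55, 1432)]
```

```bash
python3 -m inch '[[0.0222,0,0,0,0,0,1],[0.0222,0,0,0,0,0,1],[0,0,0,0,0,-0.3,1],[0,0,0,0,0,-0.3,1],[0,0,0,0,0,-0.3,1],[0,0,0,0,0,0,1]]' |grep -E "eef|rot"
python3 nuts.py t7 wrist top scene
python3 - <<'E'
from h import *
a=load("t7_wrist")["pixels"][80:380,40:460,::-1]
b=load("t7_top")["pixels"][200:320,250:430,::-1]
a=cv2.resize(a,(490,350)); b=cv2.resize(b,(310,207)); o=np.zeros((350,800,3),np.uint8); o[:,:490]=a; o[:207,490:]=b
cv2.imwrite('pics/t7.png',o)
E
```

```text
eef_pos: [531.5, -169.4, 123.6]
tcp_rot: [2.894, -0.0, 1.55]
wrist tray [(481, -149, 12, 13, 356), (504, -148, 16, 19, 98), (479, -200, 12, 13, 243)] basket [(502, -160, 72, 74, 773), (522, -160, 77, 79, 772), (506, -186, 72, 77, 1286)]
top tray [] basket []
scene tray [(497, -154, 13, 21, 100)] basket [(510, -190, 73, 77, 126), (521, -165, 77, 79, 14)]
```

View pics/t7.png

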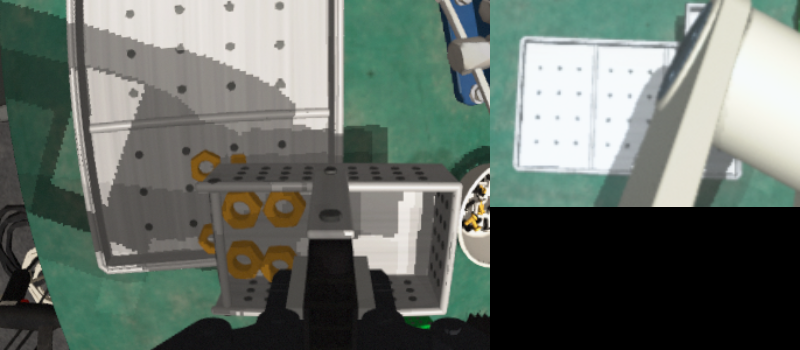

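The wrist view shows nuts on the tray at (205,165), (238,160) and (207,238), and four visible in the basket near the mouth. The right bay is served. One nut reads high (z about 19) and may be on edge. I'll move to the middle bay and check the right one from the scene camera.

```bash
python3 -m inch '[[0,0,0,0.2,0,0,1],[0,0,0,0.4,0,0,1],[0,0,0,0.55,0,0,1],[0,0,0,0.6,0,0,1],[0,0,0,0.6,0,0,1],[0,0,0,0.55,0,0,1],[0,0,0,0.4,0,0,1],[0,0,0,0.12,0,0,1]]' |grep -E "eef|rot"
python3 nuts.py t8 wrist scene top
python3 - <<'E'
from nuts import *
g=load("t8_scene"); P=cloud(g)
m=(abs(P[...,0]-490)<45)&(abs(P[...,1]+172)<42)&(P[...,2]>7)&(P[...,2]<40)&(P[...,2]<40)
ys,xs=np.where(m); 
k,l,st,c=cv2.connectedComponentsWithStats(m.astype(np.uint8))
for i in range(1,k):
    if st[i,4]>15: q=P[l==i]; print(st[i].tolist(),np.percentile(q,[5,50,95],axis=0).round().tolist())
E
```

```text
eef_pos: [533.0, -82.5, 121.7]
tcp_rot: [2.898, -0.001, 1.551]
wrist tray [(479, -149, 12, 14, 183), (502, -174, 17, 19, 68)] basket [(502, -73, 70, 72, 745), (522, -73, 75, 77, 763), (507, -99, 70, 75, 1302)]
scene tray [(489, -194, 13, 22, 103)] basket [(513, -102, 73, 76, 110), (517, -78, 74, 77, 46)]
top tray [] basket []
[266, 193, 28, 31, 271] [[452.0, -214.0, 8.0], [492.0, -211.0, 15.0], [527.0, -176.0, 22.0]]
```

```bash
python3 - <<'E'
from nuts import *
for n in("scene","wrist"):
    g=grab_frame(n); np.savez(f'/tmp/t9_{n}.npz',**g); P=wcloud(g) if n=="wrist" else cloud(g)
    hsv=cv2.cvtColor(g["pixels"],cv2.COLOR_RGB2HSV)
    b=(hsv[...,0]>8)&(hsv[...,0]<32)&(hsv[...,1]>90)&(hsv[...,2]>30)&(P[...,2]<30)&(abs(P[...,0]-490)<80)&(abs(P[...,1]+170)<50)
    ys,xs=np.where(b); print(n,len(ys))
    if len(ys)==0: continue
    s=1 if n=="scene" else 2
    for y in range(ys.min(),ys.max()+1,s): print(y,' '.join('%2d'%P[y,x,2] if b[y,x] else ' .' for x in range(xs.min(),xs.max()+1,s)))
    print('cols',xs.min(),P[ys[0],xs[0]].round(),P[ys[-1],xs[-1]].round())
E
```

```text
scene 107
204  .  .  .  . 11  8  .  .  .  .  .  .
205  .  . 13 12 12 12 12  .  .  .  .  .
206  . 12 15 11  9 11 13 12 11  .  .  .
207  . 12 13 13 10  9  8  9 15 11  .  .
208 11  9 14 12  6  .  4  7 12 11  .  .
209  .  9 12 13  9  .  5 11 13 12  .  .
210  .  . 13 13 13 14 11 13  .  8  .  .
211  .  .  8 13  9 13  . 13 10  .  .  .
212  .  .  . 10  9  8  7  7  6  .  .  .
213  .  .  .  .  .  5 21 20 20  .  .  .
214  .  .  .  .  . 22 22 23 22  .  .  .
215  .  .  .  .  . 22 19 20 21 21  .  .
216  .  .  .  . 18 21 20 20 22 22 22  .
217  .  .  .  . 14 12 11 21 20 22 20 18
218  .  .  .  . 10  7  7  9 18 19 17 16
219  .  .  .  .  .  9  7  9  8 17 16 15
220  .  .  .  .  .  .  7  9 11 11  .  .
cols 281 [ 473. -210.   12.] [ 503. -176.   12.]
wrist 271
315  .  .  .  .  .  .  .  .  .  .  .  .  .  .  .  .  .  .  .  .  .  .  .
317  .  .  .  5  9  .  .  .  .  .  .  .  .  .  .  .  .  .  .  .  .  .  .
319  .  .  7 10 10 12  .  .  .  .  .  .  .  .  .  .  .  .  .  .  .  .  .
321  .  9  9 10 12 13  .  .  .  .  .  .  .  .  .  .  .  .  .  .  .  .  .
323  . 11 11 13 12 12  .  .  .  .  .  .  .  .  .  .  .  .  
[... 676 characters left out ...]
.  .  .  .  .  .  .  .  .  .  .  .  .  .  .  .  .  .  .  .  .  .  .
345  .  .  .  .  .  .  .  .  .  .  .  .  .  .  .  .  .  .  .  .  .  .  .
347  .  .  .  .  .  .  .  .  .  .  .  .  .  .  .  .  .  .  .  .  .  .  .
349  .  .  .  .  .  .  .  .  .  .  .  .  .  .  .  .  .  .  .  .  .  .  .
351  .  .  .  .  .  .  .  .  .  .  .  .  .  .  .  .  . 15 16 16 16 16 17
353  .  .  .  .  .  .  .  .  .  .  .  .  .  .  .  .  . 17 16 18 17 18  .
355  .  .  .  .  .  .  .  .  .  .  .  .  .  .  .  .  . 19 19 18 18 19  .
357  .  .  .  .  .  .  .  .  .  .  .  .  .  .  .  .  .  . 20 20 20  .  .
359  .  .  .  .  .  .  .  .  .  .  .  .  .  .  .  .  .  . 22  .  .  .  .
cols 216 [ 483. -143.    6.] [ 500. -177.   22.]
```

The height map shows the high one is a nut standing on its flat edge (top 9×10 mm at z 21), not stacked. So the right bay has three, and four or five remain in the basket. Next I'll lower over the middle bay and nod gently.

```bash
python3 -m inch '[[0,0,0,0,0,0.3,1],[0,0,0,0,0,0.4,1],[0,0,0,0,0,0.3,1],[-0.0111,0,0,0,0,0,1],[-0.0111,0,0,0,0,0,1],[-0.0111,0,0,0,0,0,1],[0,0,0,0,0,0,1],[0,0,0,0,0,0,1]]' |grep -E "eef|rot"
python3 nuts.py u1 wrist
```

```text
eef_pos: [538.8, -84.3, 96.9]
tcp_rot: [2.795, -0.0, 1.549]
wrist tray [(483, -147, 12, 13, 336), (504, -152, 21, 22, 105), (474, -199, 12, 13, 14)] basket [(523, -75, 45, 51, 1428), (519, -102, 43, 49, 1325)]
```

```bash
python3 -m inch '[[-0.0111,0,0,0,0,0,1],[0,0,0,0,0,0,1],[0.0111,0,0,0,0,0,1],[0,0,0,0,0,0,1]]' |grep -E "rot"
python3 nuts.py u2 wrist
python3 -m inch '[[-0.0111,0,0,0,0,0,1],[-0.0055,0,0,0,0,0,1],[0.0166,0,0,0,0,0,1],[0,0,0,0,0,0,1]]' |grep -E "rot"
python3 nuts.py u3 wrist
```

```text
tcp_rot: [2.794, 0.0, 1.55]
wrist tray [(483, -148, 12, 13, 390), (505, -152, 21, 22, 83), (476, -200, 13, 13, 26)] basket [(521, -74, 46, 50, 1158), (520, -103, 44, 49, 1193)]
tcp_rot: [2.792, 0.001, 1.55]
wrist tray [(504, -63, 14, 33, 26), (483, -148, 12, 13, 396), (505, -152, 21, 22, 78), (476, -200, 12, 13, 28)] basket [(513, -73, 43, 44, 424), (512, -103, 42, 44, 474)]
```

```bash
python3 -m inch '[[0.0222,0,0,0,0,0,1],[0.0222,0,0,0,0,0,1],[0,0,0,0,0,-0.3,1],[0,0,0,0,0,-0.3,1],[0,0,0,0,0,-0.3,1],[0,0,0,0,0,0,1]]' |grep -E "eef|rot"
python3 nuts.py u4 wrist scene
```

```text
eef_pos: [534.7, -84.0, 121.4]
tcp_rot: [2.929, -0.0, 1.55]
wrist tray [(507, -63, 16, 18, 71), (477, -154, 13, 83, 84), (501, -175, 18, 20, 50)] basket [(497, -72, 70, 73, 303), (482, -74, 62, 66, 22), (496, -103, 69, 73, 291)]
scene tray [(489, -194, 13, 22, 100), (507, -70, 15, 22, 39)] basket [(487, -100, 63, 66, 23)]
```

```bash
python3 -m inch '[[0.0222,0,0,0,0,0,1],[0.0222,0,0,0.1,0,0,1],[0,0,0,0.35,0,0,1],[0,0,0,0.5,0,0,1],[0,0,0,0.6,0,0,1],[0,0,0,0.6,0,0,1],[0,0,0,0.6,0,0,1],[0,0,0,0.4,0,0,1]]' |grep -E "eef|rot"
python3 -m inch '[[0,0,0,0.2,0,0,1],[0,0,0,0.1,0,0,1],[0,0,0,0,0,0,1]]' |grep -E "eef|rot"
python3 nuts.py v1 wrist scene
```

```text
eef_pos: [535.8, -3.7, 119.4]
tcp_rot: [3.07, -0.001, 1.551]
eef_pos: [536.5, 2.5, 119.8]
tcp_rot: [3.071, -0.0, 1.551]
wrist tray [(485, -93, 17, 20, 108)] basket []
scene tray [(489, -194, 13, 22, 104), (496, -155, 13, 22, 95), (484, -100, 18, 23, 45), (484, -74, 18, 21, 19), (507, -98, 17, 23, 49), (507, -75, 20, 22, 34)] basket []
```

```bash
python3 - <<'E'
from h import *
a=cv2.resize(load("v1_scene")["pixels"][160:300,230:430,::-1],(500,350),interpolation=cv2.INTER_CUBIC)
b=cv2.resize(load("v1_wrist")["pixels"][:,:,::-1],(333,250)); b=cv2.resize(load("v1_wrist")["pixels"][150:450,100:460,::-1],(300,250))
o=np.zeros((600,800,3),np.uint8); o[:350,:500]=a; o[:250,500:]=b; w=load("v1_wrist")["pixels"][:,:,::-1]; o[350:600,:333]=cv2.resize(w,(333,250)); t=load("t8_scene")["pixels"][160:260,230:370,::-1]; o[350:600,340:690]=cv2.resize(t,(350,250),interpolation=cv2.INTER_CUBIC)
cv2.imwrite('pics/v1.png',o)
E
```

```text
(no output)
```

View pics/v1.png

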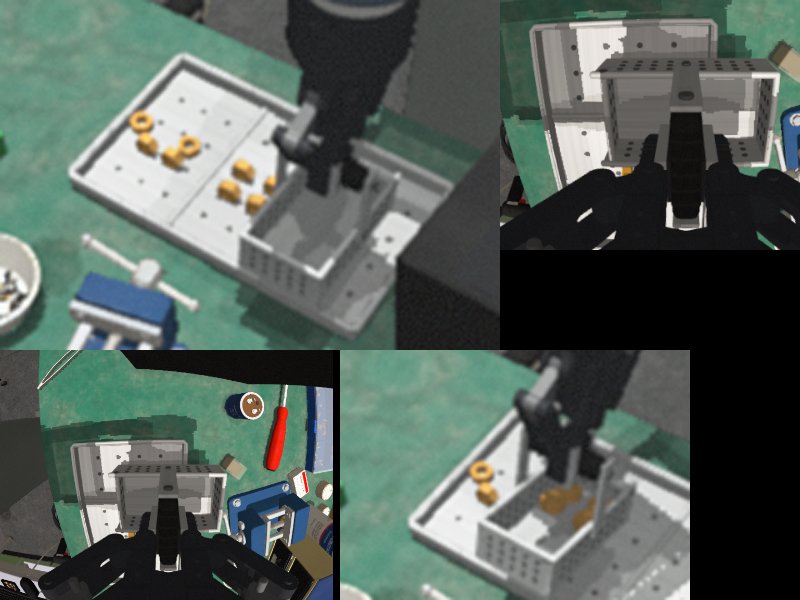

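The last picture shows the basket empty: four nuts in the right bay (two flat, two on edge) and four on edge in the middle, none in the left. The gate can't admit nuts, so I'll mend it with the basket itself. Its closed end, with the mouth tipped up, can push the x≈484 pair in the middle over the low bead into the left bay. The gripper never touches a nut. First I'll raise and turn the basket 90°, then measure the nuts.

```bash
python3 -m inch '[[0,0,0,0,0,-0.4,1],[0.0111,0,0,0,0,-0.5,1],[0.0111,0,0,0,0,-0.6,1],[0,0,0,0,0,-0.6,1],[0,0,0,0,0,-0.4,1],[0,0,-0.025,-0.3,-0.2,0,1],[0,0,-0.0334,0,0,0,1],[0,0,-0.0334,0,0,0,1]]' |grep -E "eef|rot"
python3 -m inch '[[0,0,-0.0334,0,0,0,1],[0,0,-0.0334,0,0,0,1],[0,0,-0.0334,0,0,0,1],[0,0,-0.0334,0,0,0,1],[0,0,-0.0334,0,0,0,1],[0,0,-0.0334,0,0,0,1],[0,0,-0.0334,0,0,0,1],[0,0,-0.0334,0,0,0,1]]' |grep -E "eef|rot"
python3 -m inch '[[0,0,-0.0334,0,0,0,1],[0,0,-0.0334,0,0,0,1],[0,0,-0.0334,0,0,0,1],[0,0,-0.0334,0,0,0,1],[0,0,-0.015,0,0,0,1],[0,0,0,0,0,0,1]]'
python3 -c "
from rig import r; print(r.sense()['qpos'])"
```

```text
eef_pos: [529.2, -5.9, 183.1]
tcp_rot: [3.14, 0.0, 1.843]
eef_pos: [529.2, -5.6, 182.7]
tcp_rot: [3.141, 0.001, 2.682]
clock: 18.3
eef_pos: [529.2, -5.6, 182.7]
tcp_rot: [-3.142, 0.001, -3.137]
contact_force: [0.3, 0.0, -1.5]
opening: 0.151
grasp_force: 59.3
[-1.33786183e-02  2.52577153e-01  1.88039213e+00 -3.80444137e-05
  1.00792066e+00 -1.58893840e+00]
```

```bash
python3 -m inch '[[0,0,0,0.2,-0.3,0,1],[0,0,0,0.4,-0.8,0,1],[0,0,0,0.4,-0.95,0,1],[0,0,0,0.4,-0.95,0,1],[0,0,0,0.4,-0.95,0,1],[0,0,0,0.4,-0.8,0,1],[0,0,0,0.3,-0.6,0,1],[0,0,0,0.13,-0.4,0,1]]' |grep -E "eef|rot"
python3 - <<'E'
from nuts import *
for n in("scene","top","wrist"):
    g=grab_frame(n); np.savez(f'/tmp/x1_{n}.npz',**g); P=wcloud(g) if n=="wrist" else cloud(g)
    hsv=cv2.cvtColor(g["pixels"],cv2.COLOR_RGB2HSV)
    b=(hsv[...,0]>8)&(hsv[...,0]<32)&(hsv[...,1]>90)&(hsv[...,2]>30)&(P[...,2]<32)&(P[...,2]>-3)&(abs(P[...,0]-490)<80)&(abs(P[...,1]+90)<130)
    k,l,st,_=cv2.connectedComponentsWithStats(b.astype(np.uint8)); print(n)
    for i in range(1,k):
        if st[i,4]>8:
            q=P[l==i]; t=q[q[:,2]>18]
            print(st[i,4],'lo',q.min(0).round().tolist(),'hi',q.max(0).round().tolist(),'top',len(t),*( (np.percentile(t,3,axis=0).round().tolist(),np.percentile(t,97,axis=0).round().tolist()) if len(t) else ''))
E
```

```text
eef_pos: [462.5, -150.9, 182.5]
tcp_rot: [-3.141, -0.0, 3.142]
scene
113 lo [469.0, -212.0, 4.0] hi [505.0, -174.0, 25.0] top 26 [496.0, -187.0, 19.0] [505.0, -175.0, 24.0]
109 lo [473.0, -164.0, 4.0] hi [506.0, -144.0, 24.0] top 25 [497.0, -162.0, 18.0] [506.0, -149.0, 23.0]
54 lo [476.0, -109.0, 2.0] hi [486.0, -92.0, 25.0] top 22 [478.0, -106.0, 19.0] [485.0, -94.0, 24.0]
57 lo [479.0, -77.0, 6.0] hi [487.0, -61.0, 25.0] top 25 [480.0, -76.0, 19.0] [487.0, -62.0, 24.0]
58 lo [501.0, -107.0, 5.0] hi [510.0, -90.0, 23.0] top 27 [501.0, -104.0, 18.0] [510.0, -92.0, 23.0]
57 lo [501.0, -81.0, 6.0] hi [510.0, -64.0, 24.0] top 26 [502.0, -78.0, 19.0] [510.0, -66.0, 24.0]
top
28 lo [502.0, -82.0, 8.0] hi [509.0, -66.0, 23.0] top 20 [502.0, -80.0, 19.0] [509.0, -69.0, 23.0]
25 lo [479.0, -77.0, 16.0] hi [486.0, -64.0, 26.0] top 23 [479.0, -77.0, 19.0] [486.0, -66.0, 24.0]
wrist
```

The four middle nuts all stand on edge, thickness along x. One column is at x 476–487 and the other at 501–510, so there's a clear 14 mm gap. I'll put the basket's side edge at x≈494, tip it 25° rear down, and lower behind the first column.

```bash
python3 -m inch '[[0.0348,0,0,0.1,0.08,0,1],[0.0348,0,0,0,0.08,0,1],[0.0348,0,0,0,0,0,1],[0.0348,0,0,0,0,0,1],[0,0,0,0,0.21,0.45,1],[0,0,0,0,0.21,0.45,1],[0,0,0,0,0.21,0.45,1],[0,0,0,0,0.21,0.45,1]]' |grep -E "eef|rot"
python3 -m inch '[[0,0,0,0,0.21,0.45,1],[0,0,0,0,0.1,0.22,1],[0,0,0,0,0,0,1]]' |grep -E "eef|rot|force"
python3 - <<'E'
from nuts import *
s=grab_frame("scene"); np.savez('/tmp/y1_scene.npz',**s); P=cloud(s); px=s["pixels"].astype(int)
grey=(px.max(2)-px.min(2)<25)
m=grey&(P[...,0]>425)&(P[...,0]<520)&(P[...,1]>-175)&(P[...,1]<-60)&(P[...,2]>24)
q=P[m]; print('basket',q.min(0).round(1),q.max(0).round(1))
for zz in range(24,110,6):
    t=q[(q[:,2]>=zz)&(q[:,2]<zz+6)]
    if len(t): print(zz,len(t),'x',np.percentile(t[:,0],[2,98]).round(),'y',np.percentile(t[:,1],[2,98]).round())
E
```

```text
eef_pos: [462.3, -143.8, 131.8]
tcp_rot: [-2.705, 0.001, -3.137]
eef_pos: [460.8, -145.2, 112.6]
tcp_rot: [-2.704, -0.002, -3.139]
contact_force: [-0.3, 0.5, -2.9]
grasp_force: 59.3
basket [ 428.5 -174.9   41.9] [500.5 -60.  466.4]
36 1 x [493. 493.] y [-119. -119.]
42 62 x [432. 494.] y [-130. -119.]
48 144 x [432. 494.] y [-144. -118.]
54 174 x [431. 494.] y [-156. -116.]
60 175 x [431. 495.] y [-164. -112.]
66 112 x [431. 495.] y [-171. -105.]
72 155 x [430. 495.] y [-168. -103.]
78 85 x [430. 496.] y [-173. -112.]
84 54 x [430. 497.] y [-174. -123.]
90 35 x [491. 498.] y [-174. -136.]
96 25 x [492. 497.] y [-174. -146.]
102 30 x [492. 499.] y [-175. -142.]
108 13 x [495. 498.] y [-154. -139.]
```

The basket is where predicted: x 432–494, lower edge at y −119, z 40. I'll lower it 31 mm, then push in +y slowly.

```bash
python3 -m inch '[[0,0,0,0,0.13,0.28,1],[0,0,0,0,0.13,0.28,1],[0,0,0,0,0.13,0.28,1],[0,0,0,0,0.13,0.28,1],[0,0,0,0,0,0,1]]' |grep -E "eef|rot|force"
python3 -m inch '[[0,0,0,0,0.217,-0.101,1],[0,0,0,0,0.217,-0.101,1],[0,0,0,0,0.217,-0.101,1],[0,0,0,0,0.217,-0.101,1],[0,0,0,0,0.217,-0.101,1],[0,0,0,0,0.217,-0.101,1],[0,0,0,0,0,0,1]]' |grep -E "eef|rot|force"
cat > det.py <<'E'
from nuts import *
import sys
for n in sys.argv[1:]:
    g=grab_frame(n); np.savez(f'/tmp/det_{n}.npz',**g); P=wcloud(g) if n=="wrist" else cloud(g)
    hsv=cv2.cvtColor(g["pixels"],cv2.COLOR_RGB2HSV)
    b=(hsv[...,0]>8)&(hsv[...,0]<32)&(hsv[...,1]>90)&(hsv[...,2]>30)&(P[...,2]<32)&(P[...,2]>-3)&(abs(P[...,0]-490)<85)&(abs(P[...,1]+84)<140)
    k,l,st,_=cv2.connectedComponentsWithStats(b.astype(np.uint8)); print(n)
    for i in range(1,k):
        if st[i,4]>8: q=P[l==i]; print(st[i,4],'med',np.median(q,0).round().tolist(),'lo',q.min(0).round().tolist(),'hi',q.max(0).round().tolist())
E
python3 det.py scene top
```

```text
eef_pos: [460.7, -145.4, 81.6]
tcp_rot: [-2.704, -0.002, -3.139]
contact_force: [-0.1, 0.1, -2.0]
grasp_force: 59.3
eef_pos: [461.9, -108.3, 83.2]
tcp_rot: [-2.705, 0.001, -3.138]
contact_force: [0.1, 0.2, -1.5]
grasp_force: 59.3
scene
112 med [489.0, -194.0, 13.0] lo [470.0, -212.0, 2.0] hi [506.0, -173.0, 24.0]
97 med [499.0, -155.0, 14.0] lo [475.0, -164.0, 4.0] hi [506.0, -144.0, 23.0]
59 med [506.0, -99.0, 18.0] lo [493.0, -115.0, 2.0] hi [511.0, -89.0, 24.0]
116 med [484.0, -56.0, 16.0] lo [474.0, -77.0, 4.0] hi [488.0, -38.0, 24.0]
66 med [507.0, -73.0, 19.0] lo [493.0, -86.0, 6.0] hi [510.0, -63.0, 24.0]
top
9 med [503.0, -189.0, 20.0] lo [498.0, -192.0, 16.0] hi [504.0, -185.0, 23.0]
30 med [482.0, -204.0, 12.0] lo [474.0, -211.0, 8.0] hi [489.0, -194.0, 15.0]
```

```bash
python3 -m inch '[[0,0,0,0,0.217,-0.101,1],[0,0,0,0,0.217,-0.101,1],[0,0,0,0,0.217,-0.101,1],[0,0,0,0,0.217,-0.101,1],[0,0,0,0,0.217,-0.101,1],[0,0,0,0,0.217,-0.101,1],[0,0,0,0,0.217,-0.101,1],[0,0,0,0,0.217,-0.101,1]]' |grep -E "eef|rot|force"
python3 -m inch '[[0,0,0,0,0.15,-0.07,1],[0,0,0,0,0,0,1],[0,0,0,0,0,0,1]]' |grep -E "clock|eef|rot|force"
python3 det.py scene top
```

```text
eef_pos: [460.5, -65.1, 85.3]
tcp_rot: [-2.694, -0.003, -3.138]
contact_force: [-2.3, -25.9, 20.5]
grasp_force: 113.2
clock: 22.1
eef_pos: [460.5, -61.1, 85.4]
tcp_rot: [-2.695, -0.003, -3.138]
contact_force: [-2.3, -20.4, 18.2]
grasp_force: 124.6
scene
111 med [488.0, -194.0, 13.0] lo [468.0, -213.0, 5.0] hi [505.0, -173.0, 24.0]
101 med [490.0, -154.0, 13.0] lo [473.0, -164.0, 3.0] hi [507.0, -145.0, 23.0]
62 med [506.0, -98.0, 18.0] lo [488.0, -111.0, 3.0] hi [511.0, -89.0, 24.0]
65 med [507.0, -72.0, 19.0] lo [491.0, -88.0, 2.0] hi [510.0, -63.0, 25.0]
32 med [484.0, -42.0, 11.0] lo [479.0, -52.0, 5.0] hi [486.0, -37.0, 21.0]
61 med [484.0, -17.0, 17.0] lo [479.0, -26.0, 5.0] hi [487.0, -8.0, 24.0]
top
20 med [507.0, -101.0, 21.0] lo [505.0, -109.0, 15.0] hi [510.0, -93.0, 24.0]
25 med [502.0, -160.0, 20.0] lo [499.0, -167.0, 4.0] hi [504.0, -152.0, 24.0]
33 med [501.0, -183.0, 21.0] lo [498.0, -192.0, 14.0] hi [504.0, -175.0, 24.0]
16 med [482.0, -159.0, 11.0] lo [475.0, -163.0, 9.0] hi [488.0, -153.0, 15.0]
34 med [481.0, -204.0, 11.0] lo [474.0, -211.0, 9.0] hi [489.0, -194.0, 15.0]
```

Nut B is over the bead, but nut A is wedged on it by the leaning wall (about 25 N). I'll back off, bring the wall nearly vertical, and push higher so A rolls over.

```bash
python3 -m inch '[[0,0,0,0,-0.2,0.09,1],[0,0,0,0,-0.4,0.19,1],[0,0,0,0,-0.45,0.21,1],[0,0,0,0,-0.45,0.21,1],[0,0,0,0,-0.45,0.21,1],[0,0,0,0,-0.45,0.21,1],[0,0,0,0,-0.42,0.2,1],[0,0,0,0,0,0,1]]' |grep -E "eef|rot|force"
python3 -m inch '[[-0.0278,0,0,0,0,0,1],[-0.0278,0,0,0,0,0,1],[-0.0278,0,0,0,0,0,1],[-0.0278,0,0,0,0,0,1],[0,0,0,0,0,0,1]]' |grep -E "eef|rot|force"
cat > bk.py <<'E'
from nuts import *
s=grab_frame("scene"); np.savez('/tmp/bk_scene.npz',**s); P=cloud(s); px=s["pixels"].astype(int)
m=(px.max(2)-px.min(2)<25)&(P[...,0]>425)&(P[...,0]<520)&(P[...,1]>-190)&(P[...,1]<0)&(P[...,2]>24)
q=P[m]
for zz in range(24,70,4):
    t=q[(q[:,2]>=zz)&(q[:,2]<zz+4)]
    if len(t): print(zz,len(t),'x',np.percentile(t[:,0],[2,98]).round(),'y',np.percentile(t[:,1],[2,98]).round())
E
python3 bk.py; python3 det.py scene
```

```text
eef_pos: [461.3, -136.3, 82.9]
tcp_rot: [-2.704, -0.0, -3.139]
contact_force: [-0.1, 0.2, -0.9]
grasp_force: 59.4
eef_pos: [462.7, -136.0, 83.7]
tcp_rot: [-3.058, 0.003, -3.139]
contact_force: [-0.1, -1.2, -2.0]
grasp_force: 59.6
24 135 x [434. 497.] y [-131.  -88.]
28 304 x [435. 497.] y [-161.  -88.]
32 217 x [435. 498.] y [-189.  -87.]
36 150 x [434. 498.] y [-189.  -87.]
40 109 x [434. 498.] y [-190.  -86.]
44 121 x [434. 498.] y [-190.  -85.]
48 117 x [435. 498.] y [-189.  -85.]
52 124 x [434. 499.] y [-189.  -85.]
56 165 x [433. 500.] y [-188.  -84.]
60 112 x [432. 500.] y [-187.  -94.]
64 73 x [434. 499.] y [-190. -130.]
68 54 x [433. 500.] y [-190. -134.]
scene
82 med [499.0, -186.0, 13.0] lo [481.0, -210.0, 6.0] hi [505.0, -173.0, 24.0]
70 med [501.0, -155.0, 16.0] lo [486.0, -164.0, 5.0] hi [506.0, -146.0, 24.0]
61 med [507.0, -99.0, 19.0] lo [499.0, -107.0, 5.0] hi [510.0, -90.0, 25.0]
56 med [484.0, -47.0, 17.0] lo [479.0, -57.0, 5.0] hi [487.0, -38.0, 24.0]
54 med [507.0, -72.0, 17.0] lo [501.0, -81.0, 5.0] hi [510.0, -64.0, 24.0]
57 med [484.0, -18.0, 18.0] lo [477.0, -25.0, 6.0] hi [488.0, -9.0, 23.0]
```

```bash
python3 -m inch '[[0,0,0,0.06,0.3,-0.026,1],[0,0,0,0.06,0.3,-0.026,1],[0,0,0,0,0.28,-0.025,1],[0,0,0,0,0.02,0.2,1],[0,0,0,0,0.02,0.2,1],[0,0,0,0,0,0,1]]' |grep -E "eef|force"
python3 -m inch '[[0,0,0,0,0.24,-0.02,1],[0,0,0,0,0.24,-0.02,1],[0,0,0,0,0.24,-0.02,1],[0,0,0,0,0,0,1]]' |grep -E "eef|force"
python3 det.py scene
python3 -m inch '[[0,0,0,0,0.24,-0.02,1],[0,0,0,0,0.24,-0.02,1],[0,0,0,0,0,0,1]]' |grep -E "eef|force"
python3 det.py scene
```

```text
eef_pos: [457.9, -112.5, 71.8]
contact_force: [-0.5, 0.5, -2.7]
grasp_force: 59.5
eef_pos: [459.8, -96.1, 73.9]
contact_force: [1.0, -0.5, -1.9]
grasp_force: 61.7
scene
111 med [488.0, -194.0, 13.0] lo [469.0, -211.0, 3.0] hi [505.0, -173.0, 24.0]
62 med [502.0, -154.0, 15.0] lo [488.0, -163.0, 7.0] hi [506.0, -146.0, 24.0]
61 med [507.0, -99.0, 18.0] lo [501.0, -107.0, 5.0] hi [511.0, -89.0, 25.0]
61 med [507.0, -73.0, 17.0] lo [500.0, -80.0, 5.0] hi [511.0, -64.0, 24.0]
131 med [484.0, -24.0, 19.0] lo [476.0, -43.0, 3.0] hi [488.0, -6.0, 28.0]
eef_pos: [458.2, -81.8, 72.6]
contact_force: [0.3, -0.3, -2.3]
grasp_force: 61.5
scene
111 med [488.0, -194.0, 13.0] lo [469.0, -212.0, 4.0] hi [506.0, -173.0, 25.0]
88 med [499.0, -156.0, 13.0] lo [472.0, -163.0, 4.0] hi [506.0, -146.0, 24.0]
57 med [507.0, -98.0, 17.0] lo [501.0, -105.0, 6.0] hi [510.0, -90.0, 24.0]
58 med [507.0, -72.0, 17.0] lo [500.0, -82.0, 5.0] hi [510.0, -63.0, 24.0]
123 med [483.0, -11.0, 18.0] lo [476.0, -31.0, 5.0] hi [486.0, 6.0, 25.0]
```

```bash
python3 -m inch '[[0,0,0,0,0.24,-0.02,1],[0,0,0,0,0.24,-0.02,1],[0,0,0,0,0,0,1],[0,0,0,0,-0.3,0.02,1],[0,0,0,0,-0.4,0.03,1],[0,0,0,0,0,-0.5,1],[0,0,0,0,0,-1,1],[0,0,0,0,0,-1,1]]' |grep -E "eef|force"
python3 det.py scene top
```

```text
eef_pos: [457.5, -84.1, 135.3]
contact_force: [1.0, -0.4, -2.2]
grasp_force: 61.5
scene
110 med [489.0, -194.0, 13.0] lo [469.0, -212.0, 6.0] hi [505.0, -172.0, 26.0]
103 med [490.0, -154.0, 13.0] lo [474.0, -163.0, 5.0] hi [506.0, -145.0, 23.0]
56 med [507.0, -99.0, 18.0] lo [501.0, -105.0, 3.0] hi [510.0, -89.0, 25.0]
57 med [507.0, -73.0, 17.0] lo [500.0, -81.0, 4.0] hi [510.0, -63.0, 24.0]
124 med [483.0, 2.0, 18.0] lo [476.0, -18.0, 5.0] hi [486.0, 18.0, 25.0]
top
33 med [500.0, -183.0, 20.0] lo [498.0, -192.0, 15.0] hi [504.0, -175.0, 24.0]
39 med [481.0, -203.0, 12.0] lo [474.0, -211.0, 5.0] hi [489.0, -194.0, 16.0]
```

All eight are now placed: right 4, middle 2, left 2, with no stacking. I'll carry the basket back to the clear spot beside the tray, level it and turn it to its old heading.

```bash
python3 -m inch '[[-0.0133,0,0,0,0,0,1],[-0.0132,0,0,0,-0.4,0,1],[0,0,0,0,-0.9,0,1],[0,0,0,0,-0.95,0,1],[0,0,0,0,-0.95,0,1],[0,0,0,0,-0.95,0,1],[0,0,0,0,-0.95,0,1],[0,0,0,0,-0.95,0,1]]' |grep -E "eef|rot|force"
python3 -m inch '[[0,0,0,0,-0.95,0,1],[0,0,0,0,-0.95,0,1],[0,0,0,0,-0.9,0,1],[0,0,0,0,-0.6,0,1],[0,0,0,0,-0.1,0,1],[0,0,0.0337,0,0,0,1],[0,0,0.0337,0,0,0,1],[0,0,0.0337,0,0,0,1]]' |grep -E "eef|rot|force"
python3 -m inch '[[0,0,0.0337,0,0,0,1],[0,0,0.0337,0,0,0,1],[0,0,0.0337,0,0,0,1],[0,0,0.0337,0,0,0,1],[0,0,0.0337,0,0,0,1],[0,0,0.0337,0,0,0,1],[0,0,0.0337,0,0,0,1],[0,0,0.0337,0,0,0,1]]' |grep -E "eef|rot|force"
python3 -m inch '[[0,0,0.0337,0,0,0,1],[0,0,0,0,0,0.5,1],[0,0,0,0,0,0.8,1],[0,0,0,0,0,0.7,1],[0,0,0,0,0,0.4,1],[0,0,0,0,0,0.2,1],[0,0,0,0,0,0,1]]'
```

```text
eef_pos: [457.9, -236.2, 135.4]
tcp_rot: [-3.137, -0.001, -3.139]
contact_force: [-0.1, -0.7, -1.7]
grasp_force: 61.5
eef_pos: [458.5, -321.3, 136.0]
tcp_rot: [-3.138, 0.001, 2.821]
contact_force: [0.6, -0.7, -2.2]
grasp_force: 61.6
eef_pos: [458.7, -321.0, 136.1]
tcp_rot: [-3.14, 0.003, 1.975]
contact_force: [-0.3, 0.2, -2.6]
grasp_force: 61.6
clock: 27.92
eef_pos: [458.4, -321.4, 70.6]
tcp_rot: [-3.139, 0.003, 1.874]
contact_force: [0.3, 0.3, -2.3]
opening: 0.151
grasp_force: 61.5
```

```bash
python3 -m inch '[[0,0,0,0,0,0.2,1],[0,0,0,0,0,0.2,1],[0,0,0,0,0,0.12,1],[0,0,0,0,0,0.06,1],[0,0,0,0,0,0,1]]'|grep -E "eef|rot|force"
python3 bk.py; python3 - <<'E'
from nuts import *
P=cloud(load("bk_scene")); px=load("bk_scene")["pixels"].astype(int)
m=(px.max(2)-px.min(2)<25)&(abs(P[...,0]-457)<70)&(abs(P[...,1]+323)<70)&(P[...,2]>-5)
q=P[m]; print([(z,int(((q[:,2]>=z)&(q[:,2]<z+2)).sum())) for z in range(-4,14,2)])
E
```

```text
eef_pos: [459.4, -322.6, 57.8]
tcp_rot: [-3.141, 0.005, 1.874]
contact_force: [-0.8, 0.7, 2.5]
grasp_force: 62.1
[(-4, 6), (-2, 120), (0, 305), (2, 215), (4, 264), (6, 178), (8, 49), (10, 39), (12, 48)]
```

The wrist force rose by about 5 N, so the basket is standing on the bench. I'll release and withdraw.

```bash
python3 -m inch '[[0,0,0,0,0,0.02,1],[0,0,0,0,0,0,0.8],[0,0,0,0,0,0,0.6],[0,0,0,0,0,0,0.4],[0,0,0,0,0,0,0.3],[0,0,0,0,0,0,0.3],[0,0,0,0,0,0,0.3],[0,0,0,0,0,0,0.3]]' |grep -E "eef|open|force"
python3 -m inch '[[0,0,0,0,0,-0.2,0.3],[0,0,0,0,0,-0.5,0.3],[0,0,0,0,0,-0.8,0.3],[0,0,0,0,0,-0.8,0.3],[0,0,0,0,0,-0.8,0.3],[0,0,0,0,0,-0.8,0.3],[0,0,0,0,0,-0.8,0.3],[0,0,0,0,0,-0.8,0.3]]' |grep -E "eef|open|force"
python3 -m inch '[[0,0,0,-0.7,-0.7,-0.2,0.3],[0,0,0,-0.5,-0.9,0,0.3],[0,0,0,0,-0.9,0,0.3],[0,0,0,0,-0.9,0,0.3],[0,0,0,0,-0.9,0,0.3],[0,0,0,0,-0.6,0,0.3],[0,0,0,0,0,0,0.3],[0,0,0,0,0,0,0.3]]' |grep -E "clock|eef"
python3 det.py scene top; python3 - <<'E'
from nuts import *
P=cloud(load("det_scene")); a=load("top0"); b=load("det_top"); A=cloud(a)
for n,g in(("scene",load("det_scene")),("top",b)):
    P=cloud(g); px=g["pixels"].astype(int)
    m=(px.max(2)-px.min(2)<25)&(abs(P[...,0]-457)<90)&(abs(P[...,1]+323)<90)&(P[...,2]>78)&(P[...,2]<100); q=P[m]
    if len(q): print(n,'grip',len(q),cv2.minAreaRect(q[:,:2].astype(np.float32)),np.median(q[:,2]))
    m=(px.max(2)-px.min(2)<25)&(abs(P[...,0]-457)<90)&(abs(P[...,1]+323)<90)&(P[...,2]>28)&(P[...,2]<42); q=P[m]
    if len(q): print(n,'rim',len(q),cv2.minAreaRect(q[:,:2].astype(np.float32)),np.percentile(q[:,2],[5,50,95]))
d=abs(a["pixels"].astype(int)-b["pixels"]).max(2)>40
for nm,(x0,y0,x1,y1) in dict(tools=(160,255,230,330),green=(420,185,465,235),relay=(278,178,298,200),basket=(420,240,490,320)).items(): print(nm,int(d[y0:y1,x0:x1].sum()))
E
```

```text
eef_pos: [459.2, -322.1, 56.7]
contact_force: [-1.0, -0.2, 0.5]
opening: 0.699
grasp_force: 0.0
eef_pos: [459.1, -321.5, 196.5]
contact_force: [0.1, -1.2, -0.3]
opening: 0.698
grasp_force: 0.0
clock: 30.38
eef_pos: [351.0, -387.1, 200.6]
scene
109 med [488.0, -194.0, 13.0] lo [470.0, -212.0, 5.0] hi [506.0, -173.0, 26.0]
101 med [490.0, -154.0, 13.0] lo [475.0, -164.0, 3.0] hi [506.0, -145.0, 24.0]
52 med [507.0, -98.0, 18.0] lo [502.0, -105.0, 6.0] hi [510.0, -89.0, 24.0]
54 med [507.0, -72.0, 18.0] lo [501.0, -80.0, 5.0] hi [510.0, -63.0, 24.0]
115 med [482.0, 1.0, 16.0] lo [477.0, -18.0, 4.0] hi [487.0, 18.0, 26.0]
top
25 med [505.0, -74.0, 20.0] lo [502.0, -82.0, 15.0] hi [509.0, -68.0, 25.0]
24 med [505.0, -101.0, 21.0] lo [502.0, -107.0, 15.0] hi [509.0, -93.0, 24.0]
25 med [502.0, -158.0, 20.0] lo [499.0, -167.0, 13.0] hi [504.0, -150.0, 23.0]
30 med [500.0, -183.0, 20.0] lo [498.0, -192.0, 14.0] hi [504.0, -175.0, 24.0]
56 med [481.0, -1.0, 20.0] lo [478.0, -21.0, 13.0] hi [484.0, 14.0, 27.0]
9 med [488.0, -159.0, 13.0] lo [480.0, -161.0, 9.0] hi [488.0, -151.0, 13.0]
27 med [481.0, -204.0, 13.0] lo [474.0, -211.0, 9.0] hi [489.0, -194.0, 15.0]
scene grip 249 ((459.1363830566406, -325.5896301269531), (17.38279914855957, 73.14566802978516), 16.03080177307129) 86.75541845908253
scene rim 351 ((460.1872253417969, -325.46490478515625), (111.59601593017578, 71.51299285888672), 19.837804794311523) [28.66744466 35.21368953 39.04226469]
top grip 276 ((460.6950378417969, -327.94549560546875), (14.534372329711914, 74.08463287353516), 17.91132354736328) 87.42372906829411
top rim 401 ((459.5682067871094, -327.1051940917969), (112.6889877319336, 69.96095275878906), 17.02305030822754) [30.17567993 35.12349519 38.28781035]
tools 0
green 10
relay 0
basket 1748
```

Everything checks out: nuts 2 / 2 / 4 (left, middle, right) with none stacked, basket upright with its grip at z 87, other items unmoved.

```bash
python3 -c "
from rig import r; print(r.sign_off())"
```

```text
the job is handed in; nothing more can be done
None
```

I handed the job in at about 30 s: all eight nuts are in the tray (2 left, 2 middle, 4 right), none on top of another, though six stand on edge. The basket is upright and empty on the bench, clear of the tray, and the tools and parts were left where they were; the middle bay took too many nuts, so I pushed two over the bead into the left bay with the basket's end wall, without the gripper touching them.

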